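Free the sprung hook of a sample cabinet and open its door

ROBOT

A 7-joint arm with a two-finger parallel gripper is mounted at the origin on a cart in front of the work surface, level with it; the furniture and walls round the work are solid. World frame = base frame: x ahead of the robot, y to its left, z up, the work surface at z = 0. Lengths are in m, angles in rad, forces in N, time in s.
With the tool pointing down it reaches from about 0.4 to 0.85 m from the base axis. Payload 4.5 kg.
Tool frame: the origin (TCP) lies at the very end of the fingers, on their centre line; the grasp point (between the pads) lies 19 mm behind it; z points along the fingers, y is the line along which they close (so a half turn about z gives the same grasp; the last joint's range is limited). The gripper opens to 88 mm and grips with 3 to 60 N. Pads are 18 mm wide; open, the fingers measure 123 mm over their backs; the gripper's body (75 mm by 187 mm) begins 45 mm behind the grasp point.
Start: joints at [-1.214, 0.689, -0.195, 1.565, 0.157, 0.902, -0.215], TCP at [0.198, 0.593, 0.201] pointing down, gripper open.
Joint ranges: [-3.01, 3.01], [-0.46, 2.08], [-1.47, 1.51], [0.13, 2.56], [-1, 4.14], [0.04, 2.09], [-2.66, 2.66]. Speed limits (rad/s): [2.57, 2.57, 3.14, 3.14, 3.14, 3.14, 3.14].

INTERFACE

Orientations are given as a unit quaternion [x, y, z, w].
In Python, from plant import r, eyes, nets gives the robot as it stands.
- The arm moves only by the shell command python3 -m pendant 'ROWS' [FORCE]. ROWS is JSON, a list of rows, each an object of numbers: "claw": the opening, from 0 (shut) to 1 (fully open); "dx", "dy", "dz": the shift along the world's x, y, z in mm; "twist": the turn about the world's z in rad. In form: [{"claw": .., "dx": .., "dy": .., "dz": .., "twist": ..}, ...]. A call has 1 to 8 rows; each row is the pose to reach, as a shift and turn from the pose commanded when the call began; what a row does not reach only later rows make up. A row lasts 1/10 s, in which the tool goes at most 50 mm and 8.59 degrees, less where a joint would pass 70% of its speed; a pose out of reach is approached as far as the arm can. A call with a gripper value outside its range is refused whole. The fingers move at their own pace and stop on an object; FORCE is the grip in N (left out, the last holds). Time passes only in rows, so rows that repeat a pose let the fingers close. It gives the time, the measured TCP pose, the force, the opening and the grip force at its end, in the units of the state.
- r.get_state(): the state, without advancing time (a new reading comes with each control period).
- eyes.snapshot(name): name is "side" or "top" or "wrist"; returns (picture, depth): 480x640x3 uint8, blue, green, red; 480x640 float32, m along the optical axis (not along the pixel's ray), 0 where there is no reading.
- eyes.camera_info(name): a dict with "K" (3x3 intrinsics, pixels), "world_to_cam" (4x4, takes a point from world to camera coordinates); the wrist camera has in their place "T_tool_cam" (4x4, takes a point from camera to tool coordinates, whose origin is the TCP and whose axes are the flange's). Camera axes: x right, y down, z forward; pixel columns grow to the right and rows downward; lengths in m; the calibration is good to about 2 mm. A picture is of the moment at which its call begins: read the wrist's pose just before it. camera_info takes no time and is no camera call.
- r.finish_job(): hands the job in; it is judged then, once.
Trained networks look in the newest picture that a camera, given by its name, has taken for a name from the list of things; names that differ only in an ending like _2 or _b are one class to them, and where a whole thing is asked for, a point or a joint stands for the part that bears it (a point fixed in the world has none). Each returns a list of dicts, best first, with "confidence" (0 to 1); they miss things now and then, are a little off and sometimes report something else, mostly with a low value. They report only what shows in the picture. A call takes as long as a camera call.
- nets.spot_in(camera, query): "box" ([left, top, width, height] as shares, 0 to 1, of the picture: columns of its width, rows of its height, round what is visible of it).
- nets.place_of(camera, query): "position" ([column, row] as shares, 0 to 1, of the picture: columns of its width, rows of its height: a listed point, or the origin of a listed thing).
The state is a dict: "clock": time; "q": joint angles; "qd": joint speeds; "joint_torque": joint torques, N m; "tool_pos": TCP position; "eef_rot": TCP orientation; "contact_force": force on the tool from outside, world axes, zero at the start; "moment": the same for the moment, N m; "opening": opening from 0.0 (shut) to 1.0 (fully open); "finger_force": force on a finger pad.
Only numpy, scipy, OpenCV 4.12 (cv2) and the standard library are available. Lean on these libraries where they do the work, as an engineer would, in place of code of your own. Each camera call takes 0.05 s, during which the arm holds its last target. There are 200 camera calls.

TASK

The little sample cabinet's door stands ajar on its safety hook. Reach down through the gap behind the top of the door, press the hook's thumb pad down gently (it is sprung and needs only a light push; do not ram it onto its stop or strain the hook against its strike), draw the door off the hook and swing it wide open, about square to the cabinet. Leave the door standing open, and leave the glassware and the other things around, in and on the cabinet as they are.

Things in the scene. Friction and masses are not known exactly. Their poses are not given: they have to be found in the camera images.
- cabinet: white sheet-metal bench cabinet, 150 deep (x) x 180 wide (y) x 200 mm high, fixed to the bench; origin: centre of its underside; its open front faces its own -x (about towards the robot's right, -y), its flat roof is 200 mm above the bench
- door (a joint): grey upright door, 180 wide x 16 mm thick, top edge level with the roof, hinged at the cabinet's left front edge (its +y side). 0 = closed, grows as its right edge swings out, stop at 1.75 rad. Starts at about 0.25; the hook holds it at about 0.26 and, pressed down, is past the strike at 0.45. No spring, light friction: it stays. Bar handle in front, 45 to 125 mm up, near the right edge
- door_top (a point): point on the door's top edge, mid-thickness (8 mm from either face), straight in front of the latch, 125 mm along the door from the hinge axis; moves with the door. Its x axis is square to the door and points into the cabinet, y along the door towards the hinge, z up
- door_hinge (a point): point on the door's upright hinge axis at the height of the door's top edge; the axis lies in the plane of the door's back face
- gap_top (a point): point in the gap behind the door, level with the door's top edge, 16 mm behind its back face, above the centre of the black thumb pad; moves with the door. Pad: 24 mm across the gap (4 to 28 mm behind the door) x 36 mm along it. The gap is 31 to 33 mm wide. The pad's screwed stem is set to an unknown height: its top is 13 to 30 mm below this point and must be found by feel
- latch_plate (a point): centre of the latch's plate on the door's back, 70 mm below its top. The steel hook slides straight down on it against a spring and moves with the door. The pad takes 3 N to start, then 0.9 N more per mm; the hook is free after 8 mm (10.5 N), a hard stop comes at 12 mm (14 N). Over 25 N on the pad, or between hook and strike, damages the latch. It springs up when let go
- strike: steel bar 10 x 56 x 18 mm under the cabinet roof, 30 to 40 mm behind the roof's front edge, fixed to the cabinet; the hook's upturned barb catches behind it. Its origin lies on the door's hinge axis, at bench level (not at the bar)
- flask: 100 ml conical glass flask, 63 x 105 mm, standing inside the cabinet; origin: centre of its base; leave alone
- beaker_in: 100 ml glass beaker, 51 x 72 mm, standing inside the cabinet; origin: centre of its base; leave alone
- stopper: rubber stopper 25 x 24 mm standing on the rear of the cabinet's roof, near its hinge side; origin: centre of its base; leave alone
- beaker_out: 100 ml glass beaker, 53 x 72 mm, on the bench to the right, in front of the rows of beakers; origin: centre of its base; leave alone
- tube: capped sample tube 25 x 68 mm standing on the bench to the right, in front of the rows of beakers; origin: centre of its base; leave alone

How it is judged:
On the way, in this order (a step that is already met when the one before it is completed fails the run):
1. the hook is held down by the robot while the door still stands in the hook's reach (contact force between anything else and thumb_pad_c0 above 5 N and value of joint door below 0.31 rad), for 0.1 s.
2. the door is off the hook (value of joint door above 0.52 rad), for 0.1 s.
At the end, for the whole second after the job is handed in: the door stands at rest, let go, swung open by at least 1.2 rad (about 70 degrees) (value of joint door above 1.2 rad and velocity of joint door between -0.05 and 0.05 rad/s); the robot touches nothing.
It fails at once if the thumb pad is pushed with more than 25 N (contact force between anything else and thumb_pad_c0 above 25 N).
It fails at once if the hook is strained against its strike with more than 25 N (contact force between latch_c1 and strike above 25 N).
It fails at once if a flask, beaker, stopper or tube is moved by more than 20 mm or tipped (distance of any of flask, beaker_in, stopper, beaker_out, tube from where it was at the start of the episode above 0.02 m or angle between any of flask, beaker_in, stopper, beaker_out, tube's own z axis and vertical above 0.35 rad).
It also fails if it takes over 38 s, if anything falls off the work surface, if the arm or the gripper's body presses on something with over 40 N, if the wrist force passes 120 N, or if a joint passes its speed limit or range.

## Working session

There is one attempt and no reset: what is moved stays moved. The work goes in short steps, Python scripts to look and compute and a shell command to move; the robot and the scene stay as the last step left them, time stands still between calls to the robot, and variables do not carry over. Pictures are saved under pics/ and viewed, at most 10 in all, crops included, and the job is handed in when it is done.

```bash
mkdir -p pics; cat > h.py <<'E'
from plant import r,eyes,nets
import numpy as np,cv2
from scipy.spatial.transform import Rotation as R
def cam(n):
    i=eyes.camera_info(n);K=np.array(i["K"])
    if "world_to_cam" in i: return K,np.linalg.inv(np.array(i["world_to_cam"]))
    s=r.get_state();T=np.eye(4);T[:3,:3]=R.from_quat(s["eef_rot"]).as_matrix();T[:3,3]=s["tool_pos"]
    return K,T@np.array(i["T_tool_cam"])
def ray(K,T,u,v):
    return T[:3,3],T[:3,:3]@np.linalg.solve(K,[u,v,1.])
def atz(K,T,u,v,z):
    o,d=ray(K,T,u,v);return o+d*(z-o[2])/d[2]
def atd(K,T,u,v,dep):
    o,d=ray(K,T,u,v);return o+d*dep
def proj(K,T,p):
    c=np.linalg.inv(T)@np.r_[p,1];q=K@c[:3];return q[:2]/q[2]
E
python3 - <<'E'
from h import *
np.set_printoptions(precision=4,suppress=True)
s=r.get_state();print(s)
for n in ["top","side","wrist"]:
    K,T=cam(n);p,d=eyes.snapshot(n);cv2.imwrite(f"pics/{n}0.png",p);np.save(f"{n}0.npy",d)
    print(n,T)
    for q,z in [("door_hinge",.2),("door_top",.2),("gap_top",.2),("cabinet",0),("stopper",.2),("flask",0),("beaker_in",0),("beaker_out",0),("tube",0)]:
        for a in nets.place_of(n,q)[:1]:
            u,v=a["position"][0]*640,a["position"][1]*480
            print(q,round(a["confidence"],2),int(u),int(v),atz(K,T,u,v,z))
E
```

```text
{'clock': 0.0, 'q': array([-1.2142,  0.69  , -0.1945,  1.5664,  0.1573,  0.9025, -0.2151]), 'qd': array([ 0.0002, -0.001 , -0.0007,  0.001 , -0.001 ,  0.0006, -0.0007]), 'joint_torque': array([ -0.0002, -52.7555,  -1.2674, -15.3427,  -0.0527,   0.0065,
         0.0002]), 'tool_pos': array([0.198 , 0.592 , 0.2004]), 'eef_rot': array([ 0.1607,  0.987 , -0.0009, -0.0001]), 'contact_force': array([-0.6033,  0.1996, -0.8585]), 'moment': array([-0.0175,  0.046 ,  0.0197]), 'finger_force': 0.0, 'opening': 0.9949357391897866}
top [[ 0.3606 -0.7262  0.5853 -0.2174]
 [-0.9325 -0.293   0.211  -0.0248]
 [ 0.0183 -0.6219 -0.7829  1.0883]
 [ 0.      0.      0.      1.    ]]
door_top 0.85 290 201 [0.5233 0.3439 0.2   ]
gap_top 0.68 285 197 [0.5307 0.3597 0.2   ]
beaker_out 0.62 403 289 [0.51   0.0123 0.    ]
tube 0.6 452 305 [ 0.5085 -0.1211  0.    ]
side [[-0.9504 -0.1522  0.2714  0.2457]
 [-0.3109  0.4953 -0.8112  0.9643]
 [-0.0109 -0.8553 -0.518   0.6411]
 [ 0.      0.      0.      1.    ]]
door_top 0.86 271 250 [0.5361 0.3324 0.2   ]
gap_top 0.57 268 257 [0.5325 0.3531 0.2   ]
cabinet 0.95 270 395 [0.4991 0.4562 0.    ]
stopper 0.92 280 313 [0.4617 0.4771 0.2   ]
beaker_out 0.61 338 254 [0.509  0.0153 0.    ]
tube 0.66 353 227 [ 0.5072 -0.1239  0.    ]
wrist [[ 0.3177  0.9094  0.2686  0.1278]
 [ 0.9482 -0.3046 -0.0902  0.6159]
 [-0.0002  0.2833 -0.959   0.386 ]
 [ 0.      0.      0.      1.    ]]
```

View pics/top0.png

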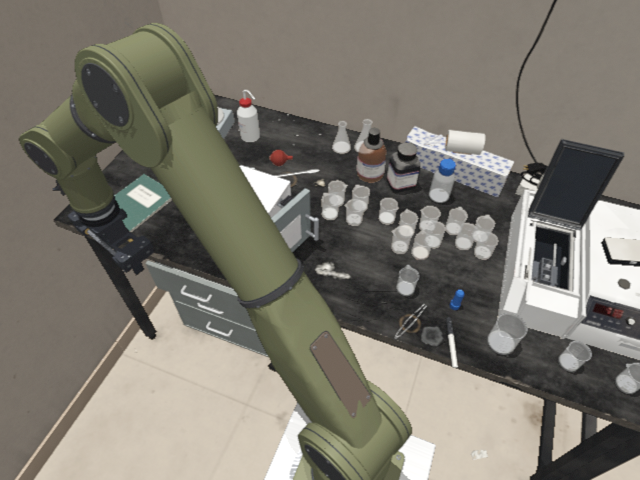

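View pics/side0.png

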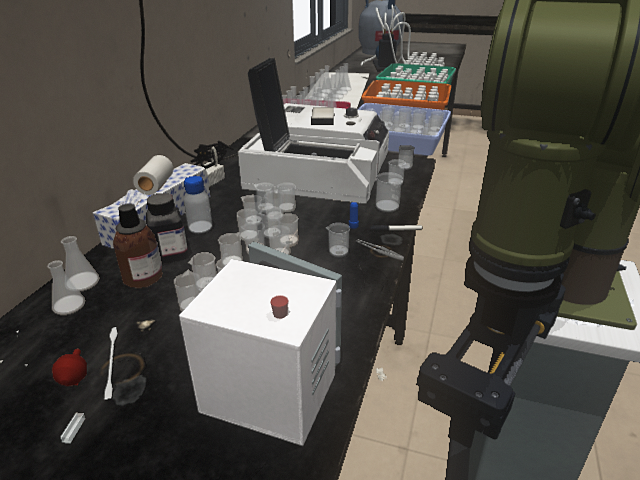

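The pictures show the white cabinet, with its roof in the side view at about (182..336, 262..330). The door stands ajar behind it, with its free corner at (250,245) and its hinge near (338,285). The hinge is at the robot-near end (low x), and the door swings towards -y. The path over the roof is clear if I rise first.

```bash
python3 -m pendant '[{"claw":0,"dz":50},{"claw":0,"dz":100},{"claw":0,"dz":120,"dx":40,"dy":-25,"twist":-0.15},{"claw":0,"dz":120,"dx":80,"dy":-50,"twist":-0.3},{"claw":0,"dz":120,"dx":120,"dy":-75,"twist":-0.45},{"claw":0,"dz":120,"dx":160,"dy":-100,"twist":-0.6},{"claw":0,"dz":120,"dx":200,"dy":-125,"twist":-0.75},{"claw":0,"dz":120,"dx":200,"dy":-125,"twist":-0.75}]' 20
python3 -m pendant '[{"claw":0,"dx":30,"dy":-25,"twist":-0.15},{"claw":0,"dx":60,"dy":-50,"twist":-0.3},{"claw":0,"dx":90,"dy":-75,"twist":-0.45},{"claw":0,"dx":115,"dy":-90,"twist":-0.6},{"claw":0,"dx":132,"dy":-100,"twist":-0.73},{"claw":0,"dx":132,"dy":-100,"twist":-0.73},{"claw":0,"dx":132,"dy":-100,"twist":-0.73}]'
python3 - <<'E'
from h import *
np.set_printoptions(precision=4,suppress=True)
for n in ["wrist","side"]:
    K,T=cam(n);p,d=eyes.snapshot(n);cv2.imwrite(f"pics/{n}1.png",p)
    for q,z in [("door_hinge",.2),("door_top",.2),("gap_top",.2),("stopper",.2)]:
        for a in nets.place_of(n,q)[:1]:
            u,v=a["position"][0]*640,a["position"][1]*480
            print(n,q,round(a["confidence"],2),int(u),int(v),atz(K,T,u,v,z))
    v,u=np.mgrid[:480,:640];c=np.linalg.inv(K)@np.stack([u.ravel(),v.ravel(),np.ones(u.size)])*d.ravel()
    P=(T[:3,:3]@c).T+T[:3,3]
    m=(abs(P[:,2]-.2)<.008)&(d.ravel()>.05)&(abs(P[:,0]-.5)<.18)&(abs(P[:,1]-.42)<.18)
    g=np.zeros((360,360),np.uint8);g[((P[m,1]-.24)*1000).astype(int),((P[m,0]-.32)*1000).astype(int)]=255
    g=cv2.morphologyEx(g,cv2.MORPH_CLOSE,np.ones((5,5)))
    cv2.imwrite(f"pics/map_{n}.png",cv2.resize(g,None,fx=1.6,fy=1.6))
    cs,_=cv2.findContours(g,0,2)
    for k in cs:
        if cv2.contourArea(k)>300:
            b=cv2.boxPoints(cv2.minAreaRect(k))/1000+[.32,.24];print("blob",cv2.contourArea(k),b.tolist())
im=np.vstack([cv2.resize(cv2.imread("pics/wrist1.png"),(480,360)),]);m=np.hstack([cv2.resize(cv2.imread(f"pics/map_{n}.png"),(240,240)) for n in("wrist","side")])
cv2.imwrite("pics/c1.png",np.vstack([im,m]))
E
```

```text
side door_hinge 0.97 332 279 [0.4162 0.3805 0.2   ]
side door_top 0.77 275 250 [0.5294 0.3304 0.2   ]
side gap_top 0.91 264 255 [0.5412 0.3487 0.2   ]
side stopper 0.72 279 314 [0.4631 0.4794 0.2   ]
blob 29162.0 [[0.40237648010253907, 0.32438336849212646], [0.5849714648723603, 0.31340021431446075], [0.5976570916175843, 0.524298837184906], [0.41506210684776307, 0.5352819764614105]]validation failed for argument at $[0]...
validation failed for argument at $[0]...
```

View pics/c1.png

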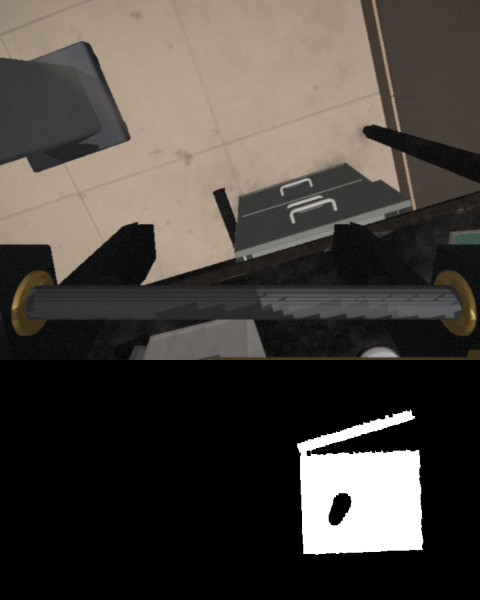

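The rows were refused, probably because every key is required, so the arm hasn't moved. The side depth map shows the roof and the door's top edge cleanly. The wrist view sees only floor and fingers.

```bash
python3 -m pendant '[{"claw":0,"dx":0,"dy":0,"dz":50,"twist":0},{"claw":0,"dx":0,"dy":0,"dz":100,"twist":0},{"claw":0,"dx":40,"dy":-25,"dz":120,"twist":-0.15},{"claw":0,"dx":80,"dy":-50,"dz":120,"twist":-0.3},{"claw":0,"dx":120,"dy":-75,"dz":120,"twist":-0.45},{"claw":0,"dx":160,"dy":-100,"dz":120,"twist":-0.6},{"claw":0,"dx":200,"dy":-125,"dz":120,"twist":-0.75},{"claw":0,"dx":200,"dy":-125,"dz":120,"twist":-0.75}]' 20
python3 - <<'E'
from h import *
np.set_printoptions(precision=4,suppress=True)
K,T=cam("side");p,d=eyes.snapshot("side")
v,u=np.mgrid[:480,:640];c=np.linalg.inv(K)@np.stack([u.ravel(),v.ravel(),np.ones(u.size)])*d.ravel()
P=(T[:3,:3]@c).T+T[:3,3]
m=(abs(P[:,2]-.2)<.006)&(d.ravel()>.05)&(abs(P[:,0]-.5)<.12)&(abs(P[:,1]-.42)<.13)
print("z",np.median(P[m,2]))
L=[]; # per-column y gaps
for x in np.arange(.425,.6,.015):
    y=np.sort(P[m&(abs(P[:,0]-x)<.003),1]); 
    if len(y)<20: continue
    k=np.where(np.diff(y)>.004)[0]
    print(round(x,3),y[0],[(y[i],y[i+1]) for i in k],y[-1])
E
```

```text
clock: 2.8
tool_pos: [0.4064, 0.4613, 0.3214]
eef_rot: [0.518, 0.856, -0.0, 0.004]
contact_force: [-0.1, 0.6, 0.7]
opening: 0.296
finger_force: 0.0
z 0.20151033018087974
0.425 0.35855995668016727 [(np.float64(0.376313600340377), np.float64(0.3825324241217607))] 0.5317622043754943
0.44 0.35477824814749837 [(np.float64(0.3709024243722664), np.float64(0.3793317129596713))] 0.5314871660732663
0.455 0.3506957093874902 [(np.float64(0.3664808525443437), np.float64(0.3806560444313727)), (np.float64(0.4762861774709974), np.float64(0.4807922083685663))] 0.5298788947630446
0.47 0.34676218153021543 [(np.float64(0.3622770935790235), np.float64(0.380194390429885)), (np.float64(0.43910263022502094), np.float64(0.4822538089751525))] 0.5295887678332716
0.485 0.34051511668517176 [(np.float64(0.3583120239940589), np.float64(0.37670080660809235)), (np.float64(0.450963081098238), np.float64(0.4552391863862967))] 0.5284768829709549
0.5 0.3371536200732853 [(np.float64(0.35326022835487303), np.float64(0.37683974799112463))] 0.529240555045553
0.515 0.3320600682960011 [(np.float64(0.3484246357908354), np.float64(0.37773868741745964))] 0.5275551879160734
0.53 0.3287371334992343 [(np.float64(0.34414586550629445), np.float64(0.3767520688925119))] 0.5269433241471346
0.545 0.3234598942320198 [(np.float64(0.34052162098411576), np.float64(0.37753259350968116))] 0.526830793031875
0.56 0.3205956047309262 [(np.float64(0.33563570279752186), np.float64(0.37607172647042175))] 0.5257960119675706
0.575 0.31452299327675437 [(np.float64(0.3317583697210539), np.float64(0.3746896846163047))] 0.5259303755683368
0.59 0.380387181849829 [(np.float64(0.3873355071060638), np.float64(0.391538095256712)), (np.float64(0.4099561546910262), np.float64(0.4166671757649002))] 0.5247859827183241
```

```bash
python3 -m pendant '[{"claw":0,"dx":30,"dy":-25,"dz":0,"twist":-0.14},{"claw":0,"dx":60,"dy":-50,"dz":0,"twist":-0.28},{"claw":0,"dx":90,"dy":-75,"dz":0,"twist":-0.42},{"claw":0,"dx":115,"dy":-95,"dz":0,"twist":-0.56},{"claw":0,"dx":135,"dy":-107,"dz":0,"twist":-0.70},{"claw":0,"dx":135,"dy":-107,"dz":0,"twist":-0.77},{"claw":0,"dx":135,"dy":-107,"dz":0,"twist":-0.77},{"claw":0,"dx":135,"dy":-107,"dz":0,"twist":-0.77}]'
python3 - <<'E'
from h import *
np.set_printoptions(precision=4,suppress=True)
s=r.get_state();print(s["clock"],s["tool_pos"],s["q"],R.from_quat(s["eef_rot"]).as_matrix(),s["contact_force"])
for n in ("wrist","side"):
    K,T=cam(n);p,d=eyes.snapshot(n)
    for q in("gap_top","door_top","door_hinge"):
        for a in nets.place_of(n,q)[:1]:
            u,v=a["position"][0]*640,a["position"][1]*480; print(n,q,round(a["confidence"],2),int(u),int(v),atz(K,T,u,v,.2))
    for P,c in(((.5375,.359,.2),(0,0,255)),((.413,.379,.2),(0,255,0)),(s["tool_pos"],(255,0,0))):
        cv2.drawMarker(p,tuple(int(x) for x in proj(K,T,np.array(P))),c,0,14,2)
    cv2.imwrite(f"pics/{n}2.png",p)
cv2.imwrite("pics/c2.png",np.hstack([cv2.imread("pics/wrist2.png")[::1,::1],cv2.imread("pics/side2.png")[:, 190:350]]))
E
```

```text
clock: 3.65
tool_pos: [0.5318, 0.3625, 0.321]
eef_rot: [0.795, 0.607, -0.0, -0.001]
contact_force: [0.6, 0.2, 0.6]
opening: 0.006
finger_force: 0.0
3.65 [0.5318 0.3625 0.321 ] [-0.7802  0.6146  0.2145  1.3438 -0.1338  1.1976 -0.8218] [[ 0.2637  0.9646 -0.0012]
 [ 0.9646 -0.2637  0.0009]
 [ 0.0006 -0.0014 -1.    ]] [0.5975 0.2308 0.6141]
wrist gap_top 0.78 335 227 [0.5363 0.356  0.2   ]
wrist door_top 0.74 332 258 [0.5281 0.3339 0.2   ]
wrist door_hinge 0.68 163 246 [0.4104 0.3759 0.2   ]
side gap_top 0.75 266 257 [0.5361 0.354  0.2   ]
side door_top 0.92 272 254 [0.5301 0.3409 0.2   ]
side door_hinge 0.66 333 279 [0.4142 0.3793 0.2   ]
```

View pics/c2.png

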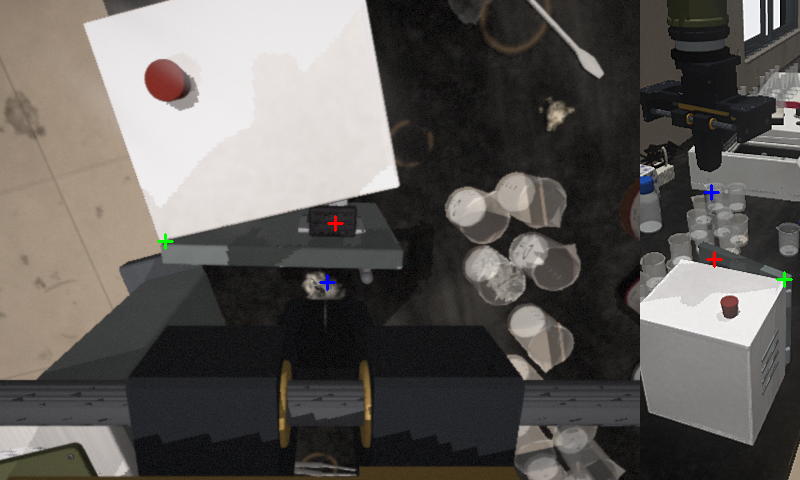

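The red mark (gap_top estimate) sits on the black pad at (333,222), and the green mark is on the hinge corner. The blue TCP mark, though, lies beyond the visible fingertip: 24 px in the side view, 18 px in the wrist view. I'll check that with depth.

```bash
python3 - <<'E'
from h import *
np.set_printoptions(precision=4,suppress=True)
s=r.get_state();print(s["clock"],s["tool_pos"],s["opening"])
for n in("side","wrist"):
    K,T=cam(n);p,d=eyes.snapshot(n)
    v,u=np.mgrid[:480,:640];c=np.linalg.inv(K)@np.stack([u.ravel(),v.ravel(),np.ones(u.size)])*d.ravel()
    P=(T[:3,:3]@c).T+T[:3,3]
    m=(np.hypot(P[:,0]-.53,P[:,1]-.362)<.045)&(P[:,2]>.25)&(P[:,2]<.40)&(d.ravel()>.02)
    Q=P[m];print(n,len(Q))
    if len(Q):
        i=np.argsort(Q[:,2]); print(Q[i[:6]]); 
        m2=Q[:,2]<Q[:,2].min()+.03; print("low 30mm min/max",Q[m2].min(0),Q[m2].max(0))
    print(nets.place_of(n,"gap_top")[:1])
E
```

```text
4.05 [0.5331 0.3609 0.3213] 0.0034591276460951125
side 639
[[0.5416 0.3671 0.36  ]
 [0.5256 0.3715 0.3607]
 [0.5435 0.3698 0.3608]
 [0.5214 0.3558 0.3609]
 [0.528  0.373  0.361 ]
 [0.532  0.3708 0.3611]]
low 30mm min/max [0.5145 0.3549 0.36  ] [0.5504 0.3777 0.3899]
[{'position': [0.4175, 0.5331], 'confidence': 0.56}]
wrist 4556
[[0.5347 0.3688 0.3588]
 [0.5393 0.3676 0.3589]
 [0.5397 0.3675 0.359 ]
 [0.5401 0.3675 0.3591]
 [0.5418 0.367  0.3591]
 [0.5277 0.371  0.3593]]
low 30mm min/max [0.5199 0.3581 0.3588] [0.5494 0.3754 0.3888]
[{'position': [0.5192, 0.4681], 'confidence': 0.62}]
```

```bash
python3 - <<'E'
from h import *
np.set_printoptions(precision=4,suppress=True)
def cloud(K,T,d):
    v,u=np.mgrid[:480,:640];c=np.linalg.inv(K)@np.stack([u.ravel(),v.ravel(),np.ones(u.size)])*d.ravel()
    return ((T[:3,:3]@c).T+T[:3,3])[d.ravel()>.02]
def prof(P,o,ay):
    a=np.array([np.cos(ay),np.sin(ay),0]);b=np.array([-np.sin(ay),np.cos(ay),0]);D=P-o
    A,B,Z=D@a,D@b,D[:,2]
    for z in np.arange(-.01,.13,.01):
        m=(abs(Z-z)<.005)&(abs(A)<.12)&(abs(B)<.05)
        if m.sum()>3: print(round(z,3),m.sum(),"along",np.percentile(A[m],[0,10,50,90,100]),"across",B[m].min(),B[m].max())
K,T=cam("side");print("open");prof(cloud(K,T,np.load("side0.npy")),np.array([.198,.592,.2004]),np.radians(71.5))
s=r.get_state();p,d=eyes.snapshot("side");print("closed");prof(cloud(K,T,d),np.array(s["tool_pos"]),-.267)
K,T=cam("wrist");p,d=eyes.snapshot("wrist");print("closed wrist");prof(cloud(K,T,d),np.array(s["tool_pos"]),-.267)
E
```

```text
open
0.04 24 along [-0.0445 -0.0431  0.0579  0.0588  0.059 ] across -0.009033112986235036 0.010678313029500088
0.05 182 along [-0.0443 -0.0423  0.0591  0.0598  0.0608] across -0.010170590817321138 0.010815777230287114
0.06 204 along [-0.0503 -0.0434  0.06    0.0609  0.0619] across -0.010229775106035989 0.010853626004189694
0.07 208 along [-0.0509 -0.0446  0.061   0.0618  0.0632] across -0.010277858338301398 0.010826447567810538
0.08 6 along [-0.0445 -0.0443 -0.0437 -0.0433 -0.0431] across -0.008226694041868208 -0.002180189624007372
0.1 55 along [0.083  0.0856 0.0862 0.0868 0.0871] across -0.03224848404033434 0.031868010976855585
0.11 836 along [-0.0841  0.0589  0.0865  0.0873  0.0884] across -0.034137348290245256 0.03463793514368779
0.12 1220 along [-0.0846 -0.0489  0.0258  0.0871  0.0881] across -0.03383057470533131 0.03461108777430267
0.13 854 along [-0.0906 -0.0653  0.0922  0.0933  0.0946] across -0.03408458655236004 0.034709333818145144
closed
0.04 64 along [-0.0153 -0.0137 -0.0035  0.0086  0.0133] across -0.00824067804922545 0.012257352258403225
0.05 157 along [-0.0161 -0.0148 -
[... 1306 characters left out ...]
  0.0103] across 0.004926320156366949 0.011079355227210088
0.08 1887 along [-0.0118 -0.0088 -0.0008  0.0063  0.0094] across -0.011721706721137677 0.011025255924482892
0.09 264 along [-0.0102 -0.0094 -0.0046  0.007   0.0076] across -0.011091890326824097 0.011126375488301744
0.1 365 along [-0.009  -0.0089 -0.0087  0.0064  0.0065] across -0.011202747661132854 0.007152048106007791
0.11 5270 along [-0.0617 -0.0274 -0.0078  0.0252  0.0578] across -0.005330563175189928 0.03455469463382967
0.12 25350 along [-0.061  -0.0487 -0.0021  0.0447  0.0566] across 0.004649837277255498 0.03490405496993354
0.13 31650 along [-0.0523 -0.028  -0.0083  0.0251  0.0305] across 0.014390786006570294 0.03484822380432211
```

Both cameras agree that the real fingertips are about 38 mm above the reported TCP. The lateral position agrees, so the height has to go by feel. Next I'll line up over the gap and come down.

```bash
python3 -m pendant '[{"claw":0,"dx":4,"dy":-2.5,"dz":-40,"twist":-0.02},{"claw":0,"dx":4,"dy":-2.5,"dz":-80,"twist":-0.02},{"claw":0,"dx":4,"dy":-2.5,"dz":-110,"twist":-0.02},{"claw":0,"dx":4,"dy":-2.5,"dz":-126,"twist":-0.02},{"claw":0,"dx":4,"dy":-2.5,"dz":-126,"twist":-0.02},{"claw":0,"dx":4,"dy":-2.5,"dz":-126,"twist":-0.02}]'
python3 - <<'E'
from h import *
np.set_printoptions(precision=4,suppress=True)
n="wrist";K,T=cam(n);p,d=eyes.snapshot(n);s=r.get_state();print(s["tool_pos"],s["contact_force"],R.from_quat(s["eef_rot"]).as_matrix()[:2,1])
for q in("gap_top","door_top"):
    for a in nets.place_of(n,q)[:1]:
        u,v=a["position"][0]*640,a["position"][1]*480; print(q,round(a["confidence"],2),int(u),int(v),atz(K,T,u,v,.2))
tp=np.array(s["tool_pos"])
for P,c in(((.5375,.359,.2),(0,0,255)),(tp+[0,0,.038],(255,0,0))): cv2.drawMarker(p,tuple(int(x) for x in proj(K,T,np.array(P))),c,0,14,2)
cv2.imwrite("pics/w3.png",p)
v,u=np.mgrid[:480,:640];c=np.linalg.inv(K)@np.stack([u.ravel(),v.ravel(),np.ones(u.size)])*d.ravel()
P=((T[:3,:3]@c).T+T[:3,3])
m=(abs(P[:,2]-.2)<.005)&(d.ravel()>.05)&(abs(P[:,1]-.4)<.1)
for x in(.45,.47,.49,.51,.53,.55,.57):
    y=np.sort(P[m&(abs(P[:,0]-x)<.002),1]);k=np.where(np.diff(y)>.006)[0]
    if len(y):print(x,y[0],[(round(y[i],4),round(y[i+1],4)) for i in k])
E
```

```text
clock: 4.95
tool_pos: [0.5377, 0.3584, 0.1958]
eef_rot: [0.802, 0.597, 0.0, 0.0]
contact_force: [0.6, -0.2, 0.6]
opening: 0.005
finger_force: 0.0
[0.5381 0.3587 0.1965] [ 1.0003 -0.3836  0.0582] [ 0.9577 -0.2879]
gap_top 0.58 324 290 [0.5359 0.3563 0.2   ]
door_top 0.57 317 338 [0.5258 0.3347 0.2   ]
0.45 0.35234246207696374 [(np.float64(0.3671), np.float64(0.3787))]
0.47 0.3574441495435062 [(np.float64(0.3615), np.float64(0.3781))]
0.49 0.35257993391807596 [(np.float64(0.3554), np.float64(0.377))]
0.51 0.34716502006986805 [(np.float64(0.3494), np.float64(0.3764))]
0.53 0.33023151964203734 [(np.float64(0.3423), np.float64(0.3755))]
0.55 0.335896564200977 [(np.float64(0.3364), np.float64(0.3749))]
0.57 0.32828106052710293 [(np.float64(0.3313), np.float64(0.3741))]
```

View pics/w3.png

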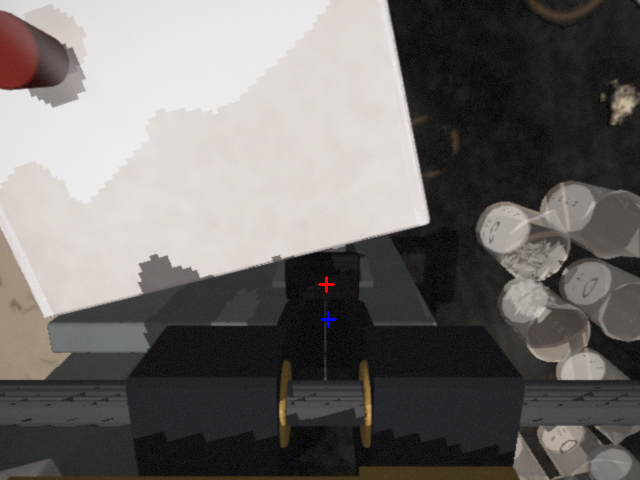

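The pad (270–360, 250–300) lies right below the fingertips, and they line up with the gap. I'm descending by feel.

```bash
for i in 1; do python3 -m pendant '[{"claw":0,"dx":0,"dy":-1,"dz":-4,"twist":0},{"claw":0,"dx":0,"dy":-1,"dz":-8,"twist":0},{"claw":0,"dx":0,"dy":-1,"dz":-12,"twist":0},{"claw":0,"dx":0,"dy":-1,"dz":-15,"twist":0},{"claw":0,"dx":0,"dy":-1,"dz":-15,"twist":0}]'; done
```

```text
clock: 5.6
tool_pos: [0.5368, 0.3571, 0.1795]
eef_rot: [0.802, 0.597, -0.001, -0.0]
contact_force: [-0.4, -0.3, -0.3]
opening: 0.002
finger_force: 0.0
```

```bash
python3 -m pendant '[{"claw":0,"dx":0,"dy":0,"dz":-3,"twist":0},{"claw":0,"dx":0,"dy":0,"dz":-6,"twist":0},{"claw":0,"dx":0,"dy":0,"dz":-9,"twist":0},{"claw":0,"dx":0,"dy":0,"dz":-9,"twist":0}]'
```

```text
clock: 6.0
tool_pos: [0.5369, 0.3571, 0.1707]
eef_rot: [0.802, 0.597, -0.0, -0.0]
contact_force: [-0.7, -0.0, 0.0]
opening: 0.005
finger_force: 0.0
```

```bash
python3 -m pendant '[{"claw":0,"dx":0,"dy":0,"dz":-2,"twist":0},{"claw":0,"dx":0,"dy":0,"dz":-4,"twist":0},{"claw":0,"dx":0,"dy":0,"dz":-6,"twist":0},{"claw":0,"dx":0,"dy":0,"dz":-7,"twist":0},{"claw":0,"dx":0,"dy":0,"dz":-7,"twist":0}]'
```

```text
clock: 6.5
tool_pos: [0.5371, 0.3572, 0.164]
eef_rot: [0.802, 0.597, -0.0, 0.0]
contact_force: [0.0, 0.1, -0.0]
opening: 0.003
finger_force: 0.0
```

```bash
python3 -m pendant '[{"claw":0,"dx":0,"dy":0,"dz":-2,"twist":0},{"claw":0,"dx":0,"dy":0,"dz":-4,"twist":0},{"claw":0,"dx":0,"dy":0,"dz":-6,"twist":0},{"claw":0,"dx":0,"dy":0,"dz":-7,"twist":0},{"claw":0,"dx":0,"dy":0,"dz":-7,"twist":0}]'
```

```text
clock: 7.0
tool_pos: [0.5371, 0.3572, 0.157]
eef_rot: [0.802, 0.597, -0.0, 0.0]
contact_force: [0.5, -0.5, -0.8]
opening: 0.005
finger_force: 0.0
```

Inside the gap with no contact. The pad should come between 0.149 and 0.132.

```bash
python3 -m pendant '[{"claw":0,"dx":0,"dy":0,"dz":-2,"twist":0},{"claw":0,"dx":0,"dy":0,"dz":-4,"twist":0},{"claw":0,"dx":0,"dy":0,"dz":-6,"twist":0},{"claw":0,"dx":0,"dy":0,"dz":-7,"twist":0},{"claw":0,"dx":0,"dy":0,"dz":-7,"twist":0}]'
```

```text
clock: 7.5
tool_pos: [0.5371, 0.3572, 0.15]
eef_rot: [0.802, 0.597, -0.0, 0.0]
contact_force: [0.1, 0.6, -0.0]
opening: 0.008
finger_force: 0.0
```

```bash
python3 -m pendant '[{"claw":0,"dx":0,"dy":0,"dz":-2,"twist":0},{"claw":0,"dx":0,"dy":0,"dz":-4,"twist":0},{"claw":0,"dx":0,"dy":0,"dz":-4,"twist":0}]'
```

```text
clock: 7.8
tool_pos: [0.5375, 0.3574, 0.1465]
eef_rot: [0.802, 0.597, 0.0, 0.0]
contact_force: [0.0, -1.0, 3.2]
opening: 0.005
finger_force: 1.7
```

```bash
python3 -m pendant '[{"claw":0,"dx":0,"dy":0,"dz":-1.5,"twist":0},{"claw":0,"dx":0,"dy":0,"dz":-3,"twist":0},{"claw":0,"dx":0,"dy":0,"dz":-4,"twist":0},{"claw":0,"dx":0,"dy":0,"dz":-4,"twist":0}]'
```

```text
clock: 8.2
tool_pos: [0.5377, 0.3574, 0.1428]
eef_rot: [0.802, 0.597, 0.001, 0.0]
contact_force: [-0.8, -0.4, 6.3]
opening: 0.004
finger_force: 3.3
```

```bash
python3 -m pendant '[{"claw":0,"dx":0,"dy":0,"dz":-1.5,"twist":0},{"claw":0,"dx":0,"dy":0,"dz":-3,"twist":0},{"claw":0,"dx":0,"dy":0,"dz":-4.5,"twist":0},{"claw":0,"dx":0,"dy":0,"dz":-6,"twist":0},{"claw":0,"dx":0,"dy":0,"dz":-6,"twist":0},{"claw":0,"dx":0,"dy":0,"dz":-6,"twist":0}]'
python3 - <<'E'
from h import *
n="side";K,T=cam(n);p,d=eyes.snapshot(n);s=r.get_state();print(s["tool_pos"],s["contact_force"],s["q"])
E
```

```text
clock: 8.8
tool_pos: [0.5379, 0.3576, 0.1378]
eef_rot: [0.802, 0.597, 0.001, -0.0]
contact_force: [-1.4, -0.0, 10.7]
opening: 0.006
finger_force: 5.5
[0.5379103  0.35758122 0.13778475] [-1.42064798 -1.57599171 11.37282538] [-0.75068983  0.79608467  0.17414513  1.57211247 -0.17581041  0.7866746
 -0.79575854]
```

```bash
python3 - <<'E'
import numpy as np
h=np.array([.413,.3785]);p0=np.array([.537,.3575]);
def pos(t,c,a=.1245):
    f=-.036-t;u=np.array([np.cos(f),np.sin(f)]);n=np.array([-u[1],u[0]]);return h+a*u+c*n
last=p0
print("c0",(p0-h)@[np.sin(.286),np.cos(.286)],(p0-h)@[np.cos(.286),-np.sin(.286)])
for g in([.25,.28,.32,.36,.40,.45,.50,.55],[.62,.69,.76,.83,.90,.97,1.04,1.11],[1.18,1.25,1.32,1.37,1.41,1.43]):
    t0=.25 if g[0]<.3 else t
    for t in g: print(round(t,2),((pos(t,.0085)-last)*1000).round(1),round(-(t-t0),2))
    last=pos(g[-1],.0085);print()
E
python3 -m pendant '[{"claw":0,"dx":0,"dy":0,"dz":-0.8,"twist":0},{"claw":0,"dx":0,"dy":0,"dz":-1.5,"twist":0},{"claw":0,"dx":0,"dy":0,"dz":-1.5,"twist":0}]'
```

```text
c0 0.014835524230086678 0.12488757832874543
0.25 [-2.2 -6. ] -0.0
0.28 [-3.  -9.6] -0.03
0.32 [ -4.3 -14.4] -0.07
0.36 [ -5.9 -19.2] -0.11
0.4 [ -7.6 -23.9] -0.15
0.45 [ -9.9 -29.6] -0.2
0.5 [-12.6 -35.3] -0.25
0.55 [-15.6 -40.8] -0.3

0.62 [-4.6 -7.4] -0.07
0.69 [ -9.7 -14.5] -0.14
0.76 [-15.3 -21.2] -0.21
0.83 [-21.3 -27.6] -0.28
0.9 [-27.8 -33.4] -0.35
0.97 [-34.6 -38.8] -0.42
1.04 [-41.8 -43.8] -0.49
1.11 [-49.4 -48.2] -0.56

1.18 [-7.8 -3.9] -0.07
1.25 [-15.9  -7.2] -0.14
1.32 [-24.2  -9.9] -0.21
1.37 [-30.2 -11.5] -0.26
1.41 [-35.1 -12.5] -0.3
1.43 [-37.6 -13. ] -0.32

clock: 9.15
tool_pos: [0.538, 0.3577, 0.1364]
eef_rot: [0.802, 0.597, 0.001, -0.0]
contact_force: [-2.0, -0.8, 13.1]
opening: 0.005
finger_force: 6.1
```

```bash
python3 -m pendant '[{"claw":0,"dx":-1,"dy":-3,"dz":0,"twist":0},{"claw":0,"dx":-2,"dy":-6,"dz":0,"twist":0},{"claw":0,"dx":-3,"dy":-9.6,"dz":0,"twist":-0.03},{"claw":0,"dx":-3,"dy":-9.6,"dz":0,"twist":-0.03}]'
```

```text
clock: 9.55
tool_pos: [0.5362, 0.349, 0.137]
eef_rot: [0.812, 0.584, 0.003, -0.0]
contact_force: [0.5, 0.3, 10.9]
opening: 0.005
finger_force: 5.8
```

```bash
python3 -m pendant '[{"claw":0,"dx":0,"dy":0,"dz":-1,"twist":0},{"claw":0,"dx":-1.3,"dy":-4.8,"dz":-1,"twist":-0.04},{"claw":0,"dx":-2.9,"dy":-9.6,"dz":-1,"twist":-0.08},{"claw":0,"dx":-2.9,"dy":-9.6,"dz":-1,"twist":-0.08}]'
```

```text
clock: 9.95
tool_pos: [0.5334, 0.3389, 0.1361]
eef_rot: [0.834, 0.551, 0.003, 0.0]
contact_force: [-1.2, -1.0, 12.6]
opening: 0.007
finger_force: 6.2
```

```bash
python3 -m pendant '[{"claw":0,"dx":-1.7,"dy":-4.7,"dz":0,"twist":-0.04},{"claw":0,"dx":-4,"dy":-10.4,"dz":0,"twist":-0.09},{"claw":0,"dx":-6.7,"dy":-16.1,"dz":0,"twist":-0.14},{"claw":0,"dx":-9.7,"dy":-21.6,"dz":0,"twist":-0.19},{"claw":0,"dx":-9.7,"dy":-21.6,"dz":0,"twist":-0.19}]'
python3 - <<'E'
from h import *
n="side";K,T=cam(n);p,d=eyes.snapshot(n);cv2.imwrite("pics/s4.png",p);s=r.get_state();print(s["tool_pos"],s["contact_force"])
v,u=np.mgrid[:480,:640];c=np.linalg.inv(K)@np.stack([u.ravel(),v.ravel(),np.ones(u.size)])*d.ravel()
P=((T[:3,:3]@c).T+T[:3,3])
m=(abs(P[:,2]-.2)<.005)&(d.ravel()>.05)&(P[:,1]<.365)&(P[:,1]>.18)&(abs(P[:,0]-.5)<.1)
q=P[m][:,:2];print(len(q));f=cv2.fitLine(q.astype(np.float32),cv2.DIST_HUBER,0,.01,.01).ravel();print(f,abs(np.arctan2(f[1],f[0]))-.036)
E
```

```text
clock: 10.45
tool_pos: [0.5238, 0.3168, 0.1359]
eef_rot: [0.883, 0.469, 0.003, 0.0]
contact_force: [0.3, -0.2, 12.3]
opening: 0.005
finger_force: 6.2
[0.52378306 0.31684435 0.13588935] [-0.21475869 -0.32342191 12.15507598]
444
[ 0.9432892 -0.331972   0.4661862  0.3393882] 0.30239338
```

View pics/s4.png

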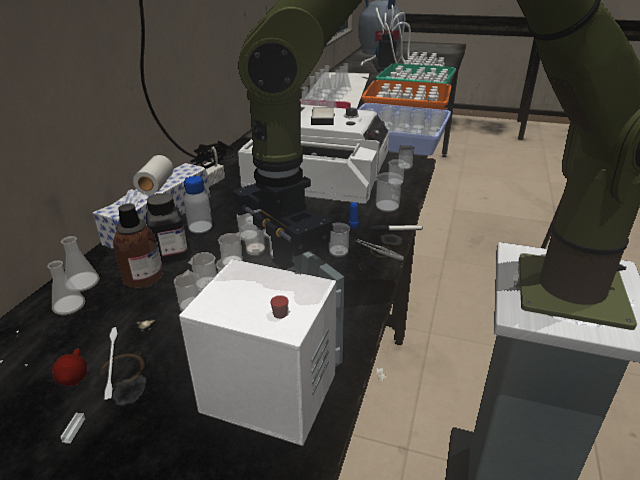

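The door has swung out with the finger: its top edge now runs from (340,285) to about (300,252), so the line fit must have been contaminated by gripper points. I'll carry on with the swing.

```bash
python3 -m pendant '[{"claw":0,"dx":-4.6,"dy":-7.4,"dz":0,"twist":-0.07},{"claw":0,"dx":-9.7,"dy":-14.5,"dz":0,"twist":-0.14},{"claw":0,"dx":-15.3,"dy":-21.2,"dz":0,"twist":-0.21},{"claw":0,"dx":-21.3,"dy":-27.6,"dz":0,"twist":-0.28},{"claw":0,"dx":-27.8,"dy":-33.4,"dz":0,"twist":-0.35},{"claw":0,"dx":-34.6,"dy":-38.8,"dz":0,"twist":-0.42},{"claw":0,"dx":-41.8,"dy":-43.8,"dz":0,"twist":-0.49},{"claw":0,"dx":-49.4,"dy":-48.2,"dz":0,"twist":-0.56}]'
```

```text
clock: 11.3
tool_pos: [0.4759, 0.2679, 0.1358]
eef_rot: [0.979, 0.206, 0.004, -0.0]
contact_force: [2.4, -1.8, 11.9]
opening: 0.007
finger_force: 6.2
```

```bash
python3 -m pendant '[{"claw":0,"dx":-7.8,"dy":-3.9,"dz":0,"twist":-0.07},{"claw":0,"dx":-15.9,"dy":-7.2,"dz":0,"twist":-0.14},{"claw":0,"dx":-24.2,"dy":-9.9,"dz":0,"twist":-0.21},{"claw":0,"dx":-30.2,"dy":-11.5,"dz":0,"twist":-0.26},{"claw":0,"dx":-35.1,"dy":-12.5,"dz":0,"twist":-0.3},{"claw":0,"dx":-37.6,"dy":-13,"dz":0,"twist":-0.32},{"claw":0,"dx":-37.6,"dy":-13,"dz":0,"twist":-0.32}]'
python3 - <<'E'
from h import *
n="side";p,d=eyes.snapshot(n);cv2.imwrite("pics/s5.png",p[180:400,180:460]);s=r.get_state();print(s["tool_pos"],s["contact_force"],s["q"])
E
```

```text
clock: 12.0
tool_pos: [0.437, 0.2533, 0.1352]
eef_rot: [0.999, 0.048, 0.002, 0.001]
contact_force: [1.1, -5.1, 12.4]
opening: 0.005
finger_force: 6.5
[0.43700145 0.25329319 0.13514854] [ 1.34374084 -5.77818037 12.49683335] [-0.89967392  0.6885788   0.46641784  2.01370188 -0.55902862  0.56201058
 -1.51771184]
```

View pics/s5.png

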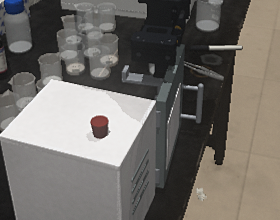

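The door stands about square, with the finger still on its pad. Now I ease off the door, lift out and look again.

```bash
python3 -m pendant '[{"claw":0,"dx":2,"dy":0,"dz":4,"twist":0},{"claw":0,"dx":4,"dy":0,"dz":9,"twist":0},{"claw":0,"dx":5,"dy":0,"dz":16,"twist":0},{"claw":0,"dx":5,"dy":0,"dz":35,"twist":0},{"claw":0,"dx":5,"dy":0,"dz":70,"twist":0},{"claw":0,"dx":5,"dy":0,"dz":110,"twist":0},{"claw":0,"dx":5,"dy":0,"dz":150,"twist":0},{"claw":0,"dx":5,"dy":0,"dz":150,"twist":0}]'
python3 - <<'E'
from h import *
n="side";K,T=cam(n);p,d=eyes.snapshot(n);cv2.imwrite("pics/s6.png",p[180:400,180:460]);s=r.get_state();print(s["tool_pos"],s["contact_force"])
v,u=np.mgrid[:480,:640];c=np.linalg.inv(K)@np.stack([u.ravel(),v.ravel(),np.ones(u.size)])*d.ravel()
P=((T[:3,:3]@c).T+T[:3,3])
m=(abs(P[:,2]-.2)<.005)&(d.ravel()>.05)&(P[:,1]<.36)&(P[:,1]>.18)&(abs(P[:,0]-.45)<.1)
q=P[m][:,:2];f=cv2.fitLine(q.astype(np.float32),cv2.DIST_HUBER,0,.01,.01).ravel();print(len(q),f,abs(np.arctan2(f[1],f[0])))
E
```

```text
clock: 12.85
tool_pos: [0.4428, 0.2564, 0.2881]
eef_rot: [0.999, 0.049, 0.004, -0.002]
contact_force: [1.4, -0.5, -0.7]
opening: 0.007
finger_force: 0.0
[0.44097053 0.25609523 0.28566187] [ 0.52518366  0.54216355 -1.10777866]
518 [ 0.09480921 -0.99549544  0.41128287  0.2875454 ] 1.4758445
```

View pics/s6.png

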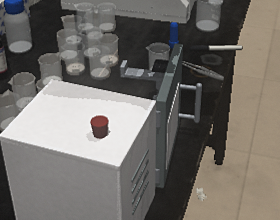

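The door stands open at about 1.44 rad. The arm is clear above it and the glassware hasn't moved, so I'm handing the job in.

```bash
python3 -c "
from plant import r
print(r.finish_job())"
```

```text
the job is handed in; nothing more can be done
None
```

I pressed the hook down with about 12 N, drew the door off it and left it standing open at about 1.44 rad, with the gripper clear and nothing else visibly disturbed; the job is handed in, and no verdict came back.

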